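# Set the tagging wheel to the sampled mooncake and record it

## Robot

A 6-joint arm with a two-finger parallel gripper is mounted at the origin on the work surface. World frame = base frame: x ahead of the robot, y to its left, z up, the work surface at z = 0. Lengths are in m, angles in degrees, forces in N, time in s.
With the tool pointing down it reaches from about 0.25 to 0.725 m from the base axis. Payload 9.7 kg.
Tool frame: the origin (TCP) lies midway between the tips of the shut fingers; the grasp point (between the pads) lies 19 mm behind it; x points along the fingers, y is the direction in which the jaws open and shut, and the axes are right-handed (so a half turn about x gives the same grasp; the last joint's range is limited). The gripper opens to 85 mm and grips with 20 to 120 N. Pads are 22 mm wide; open, the fingers measure 114 mm over their backs; the gripper's body (76 mm by 85 mm) begins 54 mm behind the grasp point. The pads swing forward as they close: fully open they stand 13 mm farther back than shut.
Start: joints at [67.208, 4.979, 10.078, 95.1, 0, 90], TCP at [0.213, 0.507, 0.231] pointing down, gripper open.
Joint ranges: [-179.16, 179.16], [-48.56, 103.87], [-65.8, 70.77], [-126.05, 130.52], [-82.76, 87.17], [-180, 180]. Speed limits (degrees/s): [127.2, 127.2, 147.25, 180, 180, 180].

## Interface

Orientations are given as [roll, pitch, yaw] about the fixed x, y, z axes, in that order (R = Rz(yaw) Ry(pitch) Rx(roll)).
In Python, from workcell import bot, cams gives the robot as it stands.
- The arm moves only by the tool apply_moves, never from a script. Its argument "commands" is a list of rows, each a list of 5 numbers: the shift along the tool's x, y, z in m, then the turn about the tool's x in rad, then the opening, from -1 (shut) to 1 (fully open). In form: [[tx, ty, tz, roll, hand], ...]. A call has 1 to 12 rows; each row is the pose to reach, as a shift and turn from the pose measured when the call began, along the tool's axes at that moment; what a row does not reach only later rows make up. A row lasts 1/10 s, in which the tool goes at most 50 mm and 8.59 degrees, less where a joint would pass 70% of its speed; a pose out of reach is approached as far as the arm can. A call with a gripper value outside its range is refused whole. The fingers move at their own pace and stop on an object; "newtons" is the grip in N (left out, the last holds). Time passes only in rows, so rows that repeat a pose let the fingers close. It gives the time, the measured TCP pose, the force and the opening at its end, in the units of the state.
- bot.get_obs(): the state, without advancing time (a new reading comes with each control period).
- cams.camera(name): name is "scene" or "top"; returns a dict with "frame" (384x512x3 uint8, blue, green, red), "depth" (384x512 float32, m along the optical axis (not along the pixel's ray), 0 where there is no reading), "camera_matrix" (3x3 intrinsics, pixels), "R" (3x3) and "t" (3): a world point X has camera coordinates R X + t. Camera axes: x right, y down, z forward; pixel columns grow to the right and rows downward; lengths in m; the calibration is good to about 2 mm. A picture is of the moment at which its call begins.
- bot.job_done(): hands the job in, once; it reports no verdict.
Trained networks look in the newest picture that a camera, given by its name, has taken for a name from the list of things; names that differ only in an ending like _2 or _b are one class to them, and where a whole thing is asked for, a point or a joint stands for the part that bears it (a point fixed in the world has none). Each returns a list of dicts, best first, with "confidence" (0 to 1); they miss things now and then, are a little off and sometimes report something else, mostly with a low value. They report only what shows in the picture. A call takes as long as a camera call. They do not tell look-alikes from the thing itself.
- cams.spot_in(name, camera): "rect" ([left, top, right, bottom] in pixels, round what is visible of it).
The state is a dict: "time": time; "q": joint angles; "qd": joint speeds; "joint_efforts": joint torques, N m; "ee_pos": TCP position; "tcp_rot": TCP orientation; "wrist_force": force on the tool from outside, world axes, zero at the start; "torque": the same for the moment, N m; "opening": finger opening in m.
Only numpy, scipy, OpenCV 4.12 (cv2) and the standard library are available. Lean on these libraries where they do the work, as an engineer would, in place of code of your own. Each camera call takes 0.05 s, during which the arm holds its last target. There are 200 camera calls.

## Task

One of the three packed mooncakes stands on the round white sample mat. With a fingertip, flick the toothed thumbwheel of the grey tagging device away from the robot, click by click, until the tooth in that mooncake's colour stands upright at the top beside the white pointer, without running past it; then press the yellow button fully down to record it. Press the button only once the wheel is right, and leave everything else on the table where it is.

Things in the scene. Friction and masses are not known exactly. Their poses are not given: they have to be found in the camera images.
- tagger: Light grey tagging device fixed to the table, a box 150 mm (its x) x 170 mm (its y) x 62 mm high. Origin: centre of its underside; its x axis points away from the robot (turned up to 0.35 rad either way), y to the left, z up. The thumbwheel stands out of its top at y = +35 mm, the yellow button at y = -45 mm.
- pointer (a point): Top of the white pointer, a post 6 x 6 mm on the device at its x = 0, y = +66 mm, top 86 mm above the table. The tooth at the top of the wheel is in line with it.
- axis (a point): Fixed point: centre of the thumbwheel, 56 mm above the table; the wheel turns about the device's y axis through it. Black hub, radius 31 mm, with 8 flat radial teeth 45 degrees apart, each 6 mm thick, 26 mm wide along the axis, tips 50 mm from the axis. Teeth in the order in which they come up from the robot's side: 0 white, 1 grey, 2 blue, 3 dark red, 4 green, 5 orange, 6 and 7 black.
- wheel (a joint): Angle of the thumbwheel, rad; grows as its top moves away from the robot (device +x). At k x pi/4 tooth k stands upright. It starts with tooth 0, 1 or 2 upright. A sprung catch holds it at each multiple of pi/4: turned a little over half a click (23 degrees) it snaps on to the next by itself, turned less it springs back. Stops at -0.5 and 5.7.
- flick (a point): Fixed point: where the tip of the upright tooth is, 106 mm above the table, 50 mm over the wheel's axis. The two teeth beside it have their tips 93 mm above the table, so a finger that reaches no lower than 95 mm clears them. Pushing the upright tooth 20 to 27 mm along device +x, 96 mm above the table, gives one click; this takes 2 to 4 N.
- record (a joint): Travel of the yellow push button, 0 up to 0.006 m fully down; sprung, about 4 N at the bottom; comes up again when released.
- record_top (a point): Centre of the top of the yellow button (28 mm across, in a black housing), pressed straight down; at x = 0, y = -45 mm of the device.
- mat: Round white sample mat with a black rim, 116 mm across, 1 mm thin, flat on the table. Origin: its centre.
- cake_red: Loose clear plastic pack, 72 x 72 x 34 mm (with a thin flange 76 mm square), holding one round dark red mooncake, 62 mm across. Origin: centre of its underside. One of the three packs, a different one each time, stands on the sample mat; the others stand elsewhere. Its colour is on tooth 3 of the wheel. Leave it standing.
- cake_green: Loose clear plastic pack, 72 x 72 x 34 mm (with a thin flange 76 mm square), holding one round green mooncake, 62 mm across. Origin: centre of its underside. One of the three packs, a different one each time, stands on the sample mat; the others stand elsewhere. Its colour is on tooth 4 of the wheel. Leave it standing.
- cake_orange: Loose clear plastic pack, 72 x 72 x 34 mm (with a thin flange 76 mm square), holding one round orange mooncake, 62 mm across. Origin: centre of its underside. One of the three packs, a different one each time, stands on the sample mat; the others stand elsewhere. Its colour is on tooth 5 of the wheel. Leave it standing.
- calculator: Loose black desk calculator, 150 x 82 x 20 mm. Origin: centre of its underside. Not to be moved.
- pen: Loose black pen, 140 mm long, 10 mm thick. Origin: underside, middle. Not to be moved.
- caliper: Loose steel caliper, 200 mm long, up to 13 mm thick. Origin: underside of its beam, middle. Not to be moved.
- bottle: Loose amber bottle, 64 mm across, 190 mm tall. Origin: centre of its underside. Not to be moved.
- jar: Loose pale jar with a brass lid, 68 mm across, 80 mm tall. Origin: centre of its underside. Not to be moved.
Not all that is in view belongs to the job. Leave any pink look-alike of the tagger alone.

How it is judged:
By the outcome, as a careful person would: the job done as asked, in the order asked, and still so for the second after the job is handed in, with the robot touching nothing.
It also fails if it takes over 61 s, if anything falls off the work surface, if the arm or the gripper's body presses on something with over 40 N, if the wrist force passes 120 N, or if a joint passes its speed limit or range.

## Working session

There is one attempt and no reset: what is moved stays moved. The work goes in short steps, Python scripts to look and compute and a tool call to move; the robot and the scene stay as the last step left them, time stands still between calls to the robot, and variables do not carry over. Pictures are saved under pics/ and viewed, about 8 in all and at most 12, crops included, and the job is handed in when it is done.

Besides the shell and the picture viewer there is one more tool, called after "Call:" by a JSON object that holds its "op" and its "data", one argument or row to a line. apply_moves: Moves the arm, as the interface text tells. Its arguments: {"type":"object","properties":{"commands":{"type":"array"},"newtons":{"type":"number"}},"required":["commands"]}

```bash
mkdir -p pics; cat > h.py <<'E'
import numpy as np, cv2
from workcell import bot, cams
def world(c,u,v,d=None):
    K=c["camera_matrix"]; d=c["depth"][int(round(v)),int(round(u))] if d is None else d
    p=np.linalg.inv(K)@np.array([u,v,1.0])*d
    return c["R"].T@(p-c["t"])
def pix(c,X):
    p=c["camera_matrix"]@(c["R"]@np.array(X)+c["t"]); return p[:2]/p[2]
E
python3 - <<'E'
from h import *
ims=[]
for n in("top","scene"):
    c=cams.camera(n); cv2.imwrite(f"pics/{n}0.png",c["frame"])
    print(n,"cam at",-c["R"].T@c["t"])
    for k in("tagger","wheel","record","pointer","mat","cake_red","cake_green","cake_orange","bottle","jar"):
        for r in cams.spot_in(k,n)[:2]:
            b=r["rect"];u,v=(b[0]+b[2])/2,(b[1]+b[3])/2
            print(k,round(r["confidence"],2),np.round(b),np.round(world(c,u,v),3))
    ims.append(c["frame"])
o=bot.get_obs();print(o["time"],o["ee_pos"],o["tcp_rot"],o["opening"])
E
```

```text
top cam at [0.36541345 0.0012044  1.16995068]
tagger 0.78 [295. 239. 366. 307.] [ 0.341 -0.203  0.063]
tagger 0.59 [283. 159. 346. 215.] [ 0.574 -0.172  0.063]
wheel 0.75 [316. 258. 330. 294.] [ 0.335 -0.177  0.09 ]
wheel 0.6 [300. 169. 313. 196.] [ 0.581 -0.144  0.103]
record 0.5 [346. 265. 356. 276.] [ 0.346 -0.252  0.084]
record 0.49 [300. 164. 310. 197.] [ 0.585 -0.14   0.109]
pointer 0.9 [297. 239. 372. 308.] [ 0.34  -0.212  0.065]
pointer 0.6 [282. 158. 346. 215.] [ 0.577 -0.171  0.062]
mat 0.57 [158. 219. 202. 258.] [0.445 0.204 0.035]
cake_red 0.72 [162. 226. 196. 260.] [0.432 0.207 0.035]
cake_red 0.45 [389. 213. 396. 259.] [ 0.438 -0.394  0.009]
cake_green 0.62 [ 98. 253. 129. 288.] [0.363 0.384 0.034]
cake_orange 0.73 [162. 220. 202. 260.] [0.441 0.198 0.033]
cake_orange 0.24 [329. 177. 338. 188.] [ 0.582 -0.221  0.085]
bottle 0.64 [194.  94. 218. 134.] [0.766 0.118 0.138]
jar 0.59 [264. 110. 285. 145.] [ 0.747 -0.066  0.076]
scene cam at [1.2499836  0.36621585 1.17767068]
tagger 0.88 [191. 107. 256. 163.] [ 0.369 -0.199  0.065]
tagger 0.74 [158. 160. 235. 229.] [ 0.609 -0.158  0.066]
wheel 0.82 [196. 174. 215. 201.] [ 0.588 -0.138  0.086]
wheel 0.78 [228. 116. 240. 141.] [ 0.347 -0.172  0.084]
record 0.68 [157. 161. 234. 227.] [ 0.609 -0.16   0.066]
record 0.5 [206. 117. 217. 126.] [ 0.355 -0.248  0.09 ]
pointer 0.92 [159. 160. 238. 228.] [ 0.621 -0.141  0.091]
pointer 0.58 [193. 107. 257. 164.] [ 0.367 -0.195  0.062]
mat 0.55 [314. 193. 358. 226.] [0.468 0.221 0.043]
cake_red 0.9 [317. 192. 354. 223.] [0.457 0.215 0.035]
cake_green 0.64 [389. 194. 417. 222.] [0.373 0.392 0.034]
cake_green 0.33 [195. 173. 218. 198.] [ 0.585 -0.135  0.092]
cake_orange 0.71 [283. 237. 317. 271.] [0.642 0.183 0.034]
bottle 0.95 [246. 257. 273. 304.] [0.802 0.139 0.134]
jar 0.57 [186. 235. 212. 269.] [ 0.775 -0.05   0.079]
1.1 [0.21305244 0.50702773 0.23130201] [-107.32841222   89.99867307 -130.12256874] 0.08545027066012388
```

```bash
python3 -c "
import cv2
a=cv2.imread('pics/top0.png');b=cv2.imread('pics/scene0.png')
cv2.imwrite('pics/a.png',cv2.resize(a[80:310,80:400],(800,575),interpolation=cv2.INTER_CUBIC))
cv2.imwrite('pics/b.png',cv2.resize(b[95:305,150:430],(800,600),interpolation=cv2.INTER_CUBIC))"
```

```text
(no output)
```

View pics/a.png

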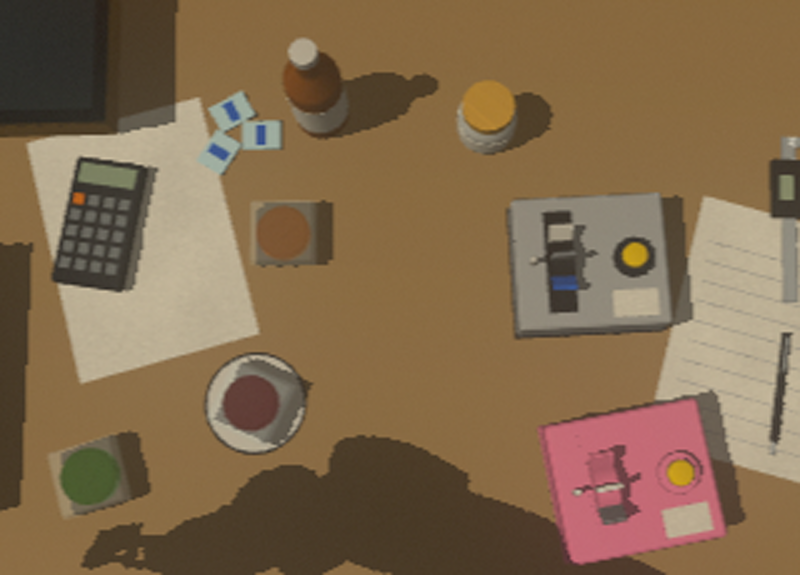

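View pics/b.png

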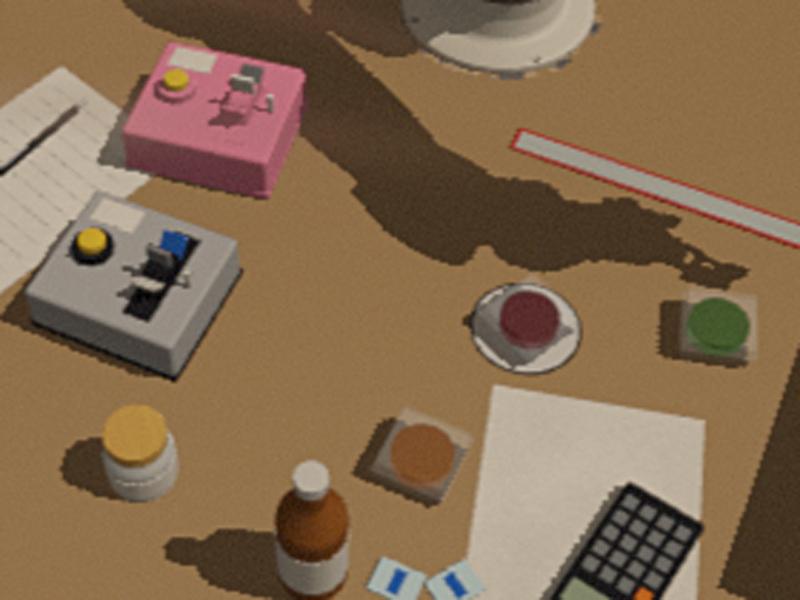

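The red cake is on the mat, at (250,403) in the top crop. The grey tagger is at (590,265), and its pink look-alike at (630,480) is the only thing it could be confused with. On the grey wheel the upright tooth looks grey (1), with blue on the robot's side and white beyond it, so 2 clicks are needed. Next I'll fit the tagger pose and check the wheel in a close crop.

```bash
python3 - <<'E'
from h import *
for n in("top","scene"):
    c=cams.camera(n); H,W=c["depth"].shape
    u,v=np.meshgrid(np.arange(W),np.arange(H)); d=c["depth"]
    P=np.stack([u,v,np.ones_like(u)],-1)*d[...,None]@np.linalg.inv(c["camera_matrix"]).T
    P=(P-c["t"])@c["R"]
    near=(np.hypot(P[...,0]-.585,P[...,1]+.17)<.14)&(d>0)
    m=near&(abs(P[...,2]-.062)<.008)
    pts=P[m]; r=cv2.minAreaRect(pts[:,:2].astype(np.float32)); print(n,"top face",r,np.median(pts[:,2]))
    hsv=cv2.cvtColor(c["frame"],cv2.COLOR_BGR2HSV)
    y=near&(hsv[...,0]>20)&(hsv[...,0]<33)&(hsv[...,1]>170)&(P[...,2]>.065)
    print("button",np.median(P[y],0),y.sum())
    t=near&(P[...,2]>.078)&(P[...,1]>-.2); print("high pts",t.sum(),P[t].min(0),P[t].max(0))
    h=near&(P[...,2]>.098)&(P[...,1]>-.2); print("tooth",h.sum(),P[h].mean(0) if h.any() else 0)
    ys,xs=np.where(m); x0,x1,y0,y1=xs.min()-6,xs.max()+6,ys.min()-6,ys.max()+6
    np.save(n+".npy",[x0,x1,y0,y1])
    f=c["frame"][y0:y1,x0:x1]; cv2.imwrite(f"pics/c_{n}.png",cv2.resize(f,(400,400),interpolation=cv2.INTER_CUBIC))
cv2.imwrite("pics/c.png",np.hstack([cv2.imread(f"pics/c_{n}.png") for n in("top","scene")]))
from scipy.spatial.transform import Rotation as R
print(R.from_euler("xyz",bot.get_obs()["tcp_rot"],degrees=True).as_matrix().round(3))
E
```

```text
top top face ((0.5849920511245728, -0.17573361098766327), (0.15064433217048645, 0.17025969922542572), 1.413082480430603) 0.06267563691123768
button [ 0.5857715  -0.22157011  0.08456485] 79
high pts 264 [ 0.54765515 -0.1542196   0.0784177 ] [ 0.62102595 -0.10749207  0.11083598]
tooth 24 [ 0.58364899 -0.14209705  0.10511953]
scene top face ((0.5862041711807251, -0.17274025082588196), (0.15458832681179047, 0.17376144230365753), 1.8839483261108398) 0.06267205112992646
button [ 0.58894688 -0.21616165  0.08293443] 73
high pts 211 [ 0.54817287 -0.15186702  0.07824453] [ 0.62190481 -0.10231265  0.1099643 ]
tooth 30 [ 0.58541066 -0.13686625  0.1045836 ]
[[-0.     0.387  0.922]
 [ 0.     0.922 -0.387]
 [-1.     0.    -0.   ]]
```

View pics/c.png

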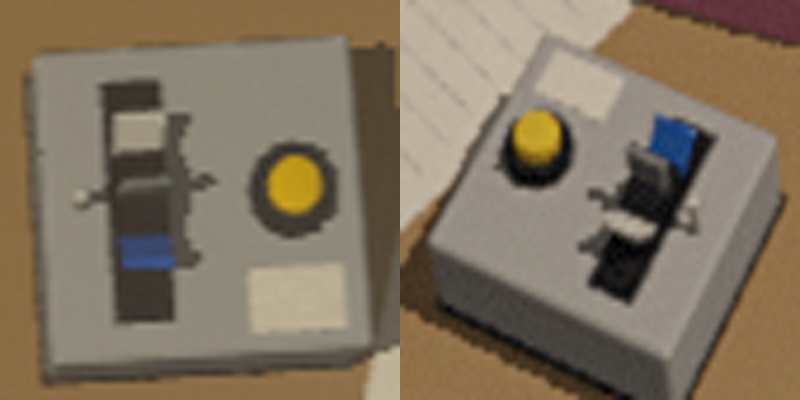

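The close crop shows the upright tooth is grey (1), with blue next on the robot's side. Both fits agree: device at (0.586, -0.174), yaw about 1.6°, wheel at (0.585, -0.139), button at (0.587, -0.219). I'll move to a point above and on the robot's side of the wheel, fingers shut and turned square to it.

Call:
{"op": "apply_moves", "data": {
  "commands": [
    [0.04, -0.471, 0.552, -0.426, -1],
    [0.04, -0.471, 0.552, -0.426, -1],
    [0.04, -0.471, 0.552, -0.426, -1],
    [0.04, -0.471, 0.552, -0.426, -1],
    [0.04, -0.471, 0.552, -0.426, -1],
    [0.04, -0.471, 0.552, -0.426, -1],
    [0.04, -0.471, 0.552, -0.426, -1],
    [0.04, -0.471, 0.552, -0.426, -1],
    [0.04, -0.471, 0.552, -0.426, -1],
    [0.04, -0.471, 0.552, -0.426, -1],
    [0.04, -0.471, 0.552, -0.426, -1],
    [0.04, -0.471, 0.552, -0.426, -1]
  ],
  "newtons": 40
}}

```text
time: 2.4
ee_pos: [0.4811, -0.0259, 0.1987]
tcp_rot: [1.9, 89.9, 3.5]
wrist_force: [1.4, 2.6, 0.3]
opening: 0.0003
```

Call:
{"op": "apply_moves", "data": {
  "commands": [
    [0.03, -0.117, 0.056, 0, -1],
    [0.05, -0.117, 0.056, 0, -1],
    [0.05, -0.117, 0.056, 0, -1],
    [0.05, -0.117, 0.056, 0, -1],
    [0.05, -0.117, 0.056, 0, -1],
    [0.05, -0.117, 0.056, 0, -1]
  ]
}}

```text
time: 3.0
ee_pos: [0.5403, -0.1408, 0.1494]
tcp_rot: [0.8, 89.9, 2.4]
wrist_force: [-0.1, -0.6, 0.4]
opening: 0.0
```

```bash
python3 - <<'E'
from h import *
from scipy.spatial.transform import Rotation as R
o=bot.get_obs();print(o["time"],o["ee_pos"],o["wrist_force"],R.from_euler("xyz",o["tcp_rot"],degrees=True).as_matrix().round(3).tolist())
c=cams.camera("scene"); u,v=pix(c,[.56,-.15,.1]).astype(int)
cv2.imwrite("pics/d.png",cv2.resize(c["frame"][v-60:v+50,u-70:u+70],(700,550),interpolation=cv2.INTER_CUBIC))
E
```

```text
3.0 [ 0.54027348 -0.14079206  0.14939192] [-0.06473288 -0.63237263  0.43791209] [[0.001, -0.028, 1.0], [0.0, 1.0, 0.028], [-1.0, 0.0, 0.001]]
```

View pics/d.png

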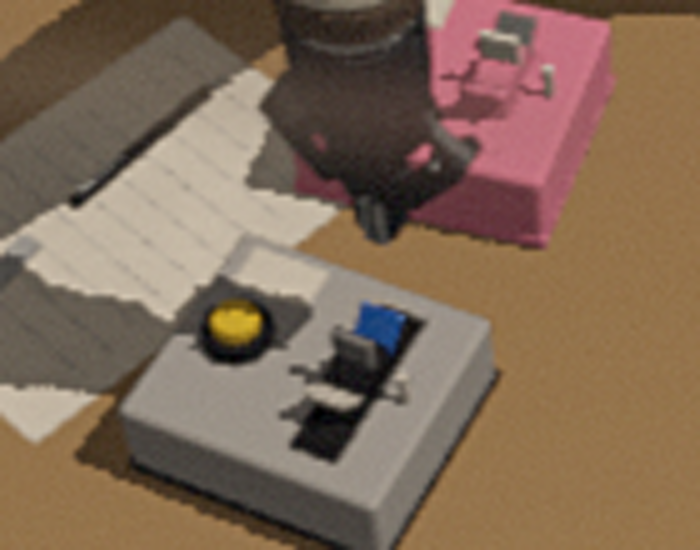

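Shut fingers are behind the wheel and in line with it. Descending to z ≈ 0.097 and approaching the tooth.

Call:
{"op": "apply_moves", "data": {
  "commands": [
    [0.03, 0, 0, 0, -1],
    [0.0525, 0, 0, 0, -1],
    [0.0525, 0, 0, 0, -1],
    [0.0525, 0, 0.012, 0, -1],
    [0.0525, 0, 0.024, 0, -1],
    [0.0525, 0, 0.024, 0, -1]
  ]
}}

```text
time: 3.65
ee_pos: [0.5667, -0.1396, 0.0991]
tcp_rot: [-10.1, 89.7, -8.4]
wrist_force: [-0.9, 0.3, 0.0]
opening: 0.0005
```

Call:
{"op": "apply_moves", "data": {
  "commands": [
    [0, 0, 0.003, 0, -1],
    [0, 0, 0.006, 0, -1],
    [0, 0, 0.009, 0, -1],
    [0, 0, 0.009, 0, -1]
  ]
}}

```text
time: 4.05
ee_pos: [0.5759, -0.1393, 0.0993]
tcp_rot: [-10.7, 89.7, -9.0]
wrist_force: [-0.9, -0.8, -0.1]
opening: -0.0001
```

Call:
{"op": "apply_moves", "data": {
  "commands": [
    [0.002, 0, 0.003, 0, -1],
    [0.002, 0, 0.006, 0, -1],
    [0.002, 0, 0.006, 0, -1]
  ]
}}

```text
time: 4.35
ee_pos: [0.5819, -0.1392, 0.097]
tcp_rot: [-11.6, 89.7, -9.8]
wrist_force: [-2.2, -1.0, 0.4]
opening: -0.0001
```

```bash
cat >> h.py <<'E'
def snap(f,n="scene"):
    o=bot.get_obs();print(o["time"],np.round(o["ee_pos"],4),np.round(o["wrist_force"],2))
    c=cams.camera(n); u,v=pix(c,[.585,-.15,.09]).astype(int)
    cv2.imwrite(f,cv2.resize(c["frame"][v-30:v+30,u-40:u+40],(640,480),interpolation=cv2.INTER_CUBIC))
E
python3 -c "from h import *;snap('pics/e.png')"
```

```text
4.35 [ 0.5819 -0.1392  0.097 ] [-2.17 -1.    0.35]
```

View pics/e.png

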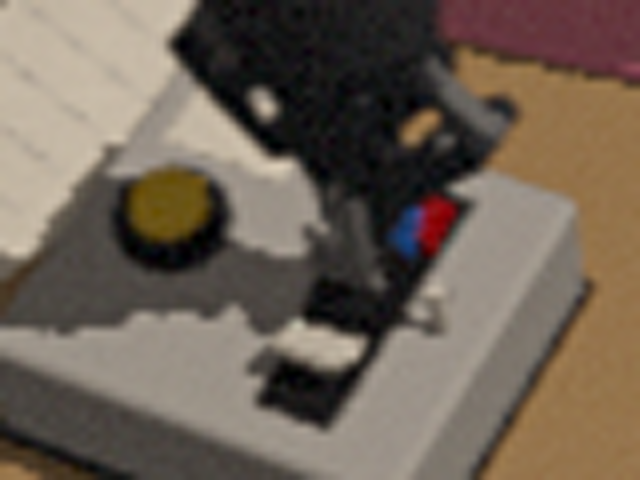

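The finger is in contact: force is 2.2 N, and the white tooth has dropped while red shows behind blue. I'll push on slowly to finish the click.

Call:
{"op": "apply_moves", "data": {
  "commands": [
    [0, 0, 0.004, 0, -1],
    [0, 0, 0.008, 0, -1],
    [0, 0, 0.012, 0, -1],
    [0, 0, 0.016, 0, -1],
    [0, 0, 0.016, 0, -1],
    [0, 0, 0.016, 0, -1]
  ]
}}

```text
time: 5.0
ee_pos: [0.5982, -0.1387, 0.0973]
tcp_rot: [-10.7, 89.7, -9.0]
wrist_force: [-0.1, -0.1, -0.6]
opening: 0.0001
```

```bash
python3 -c "from h import *;snap('pics/f.png')"
```

```text
5.0 [ 0.5982 -0.1387  0.0973] [-0.1  -0.06 -0.56]
```

View pics/f.png

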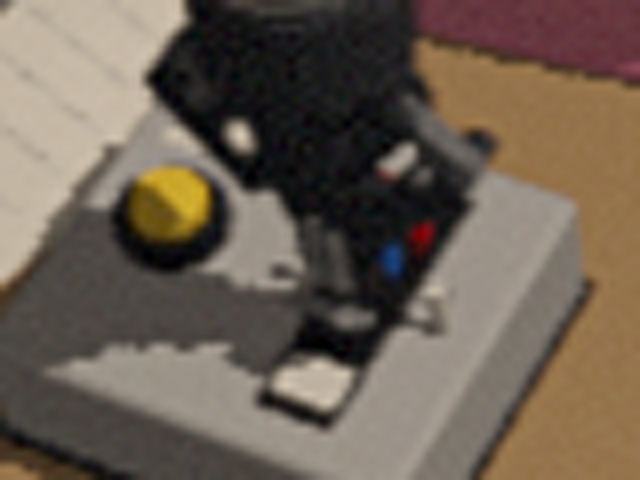

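Force is back to zero, so it has snapped over one click. Lifting, moving back and checking.

Call:
{"op": "apply_moves", "data": {
  "commands": [
    [-0.025, 0, 0, 0, -1],
    [-0.05, 0, 0, 0, -1],
    [-0.05, 0, 0, 0, -1],
    [-0.05, 0, -0.025, 0, -1],
    [-0.05, 0, -0.05, 0, -1],
    [-0.05, 0, -0.05, 0, -1],
    [-0.05, 0, -0.05, 0, -1]
  ]
}}

```text
time: 5.75
ee_pos: [0.5479, -0.1402, 0.1471]
tcp_rot: [-11.0, 89.6, -9.3]
wrist_force: [0.3, 0.4, -0.9]
opening: -0.0003
```

```bash
python3 -c "from h import *;snap('pics/g.png')"
```

```text
5.75 [ 0.5479 -0.1402  0.1471] [ 0.3   0.37 -0.92]
```

View pics/g.png

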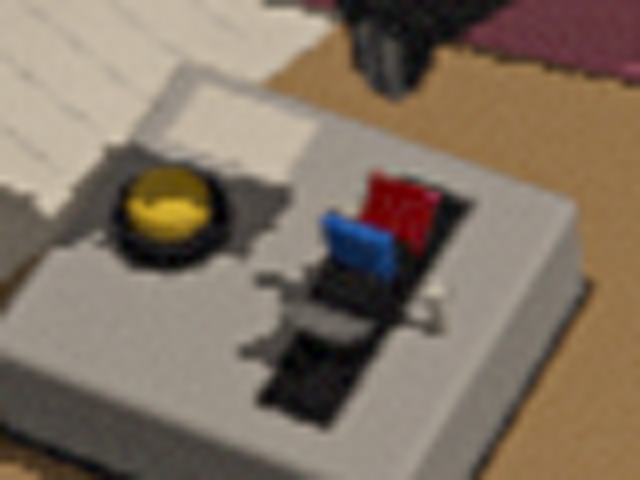

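Blue (2) is now upright at (360,245), with red next. One more click, the same way, ending at x ≈ 0.598.

Call:
{"op": "apply_moves", "data": {
  "commands": [
    [0.03, 0, 0, 0, -1],
    [0.05, 0, 0, 0, -1],
    [0.05, 0, 0, 0, -1],
    [0.05, 0, 0.01, 0, -1],
    [0.05, 0, 0.02, 0, -1],
    [0.05, 0, 0.025, 0, -1],
    [0.05, 0, 0.03, 0, -1],
    [0.05, 0, 0.034, 0, -1],
    [0.05, 0, 0.038, 0, -1],
    [0.05, 0, 0.042, 0, -1],
    [0.05, 0, 0.046, 0, -1],
    [0.05, 0, 0.05, 0, -1]
  ]
}}

```text
time: 7.0
ee_pos: [0.5992, -0.1387, 0.0975]
tcp_rot: [-9.0, 89.6, -7.3]
wrist_force: [-0.4, -0.5, 0.4]
opening: -0.0002
```

Call:
{"op": "apply_moves", "data": {
  "commands": [
    [0, 0, 0.001, 0, -1],
    [0, 0, 0.001, 0, -1]
  ]
}}

```text
time: 7.2
ee_pos: [0.6006, -0.1386, 0.0975]
tcp_rot: [-8.8, 89.6, -7.0]
wrist_force: [0.1, -0.1, 0.2]
opening: 0.0002
```

Call:
{"op": "apply_moves", "data": {
  "commands": [
    [-0.025, 0, 0, 0, -1],
    [-0.05, 0, 0, 0, -1],
    [-0.05, 0, 0, 0, -1],
    [-0.05, -0.04, -0.008, 0, -1],
    [-0.05, -0.08, -0.0155, 0, -1],
    [-0.05, -0.08, -0.0155, 0, -1],
    [-0.05, -0.08, -0.0155, 0, -1]
  ]
}}

```text
time: 7.9
ee_pos: [0.5867, -0.2197, 0.1469]
tcp_rot: [-5.3, 89.6, -3.7]
wrist_force: [0.5, -0.1, -0.2]
opening: -0.0
```

```bash
python3 -c "from h import *;snap('pics/h.png');snap('pics/i.png','top')
cv2.imwrite('pics/hi.png',np.hstack([cv2.resize(cv2.imread(f'pics/{k}.png'),(400,300)) for k in 'hi']))"
```

```text
7.9 [ 0.5867 -0.2197  0.1469] [ 0.51 -0.11 -0.2 ]
7.95 [ 0.587  -0.2189  0.1471] [0.02 0.09 1.16]
```

View pics/hi.png

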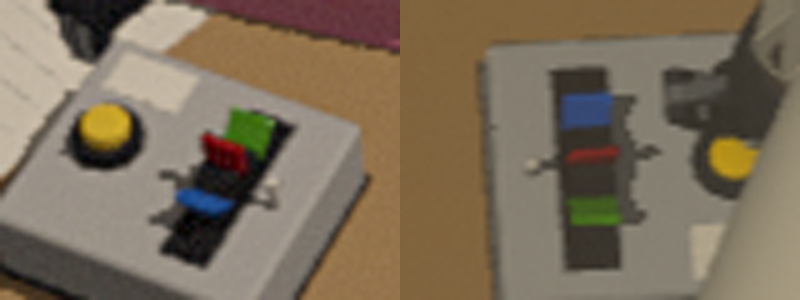

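Red (3) is upright in line with the pointer, with green next. Before pressing, I'll check where the fingertip should project against the button.

```bash
python3 - <<'E'
from h import *
for n in("scene","top"):
    c=cams.camera(n); o=np.array([.585,-.15,.09]); q=pix(c,o).astype(int)-[40,30]
    for k,X in dict(tip=bot.get_obs()["ee_pos"],btn=[.587,-.2189,.084]).items(): print(n,k,((pix(c,X)-q)*5).round())
E
```

```text
scene tip [86. 51.]
scene btn [101. 120.]
top tip [350. 123.]
top btn [329. 149.]
```

The tip projection (86,51) in the scene view matches the fingertip I see, and the button matches in both views. Pressing in steps.

Call:
{"op": "apply_moves", "data": {
  "commands": [
    [0.03, 0, 0, 0, -1],
    [0.058, 0, 0, 0, -1],
    [0.062, 0, 0, 0, -1],
    [0.065, 0, 0, 0, -1],
    [0.067, 0, 0, 0, -1],
    [0.067, 0, 0, 0, -1]
  ]
}}

```text
time: 8.7
ee_pos: [0.5884, -0.218, 0.0817]
tcp_rot: [-7.9, 89.5, -6.1]
wrist_force: [-0.8, 1.3, 2.0]
opening: -0.0001
```

Call:
{"op": "apply_moves", "data": {
  "commands": [
    [0.002, 0, 0, 0, -1],
    [0.004, 0, 0, 0, -1],
    [0.005, 0, 0, 0, -1],
    [0.006, 0, 0, 0, -1],
    [0.006, 0, 0, 0, -1]
  ]
}}

```text
time: 9.2
ee_pos: [0.589, -0.2182, 0.0779]
tcp_rot: [-10.6, 89.3, -8.8]
wrist_force: [-4.3, 1.6, 14.1]
opening: -0.0002
```

Call:
{"op": "apply_moves", "data": {
  "commands": [
    [0.001, 0, 0, 0, -1],
    [0.002, 0, 0, 0, -1],
    [0.002, 0, 0, 0, -1]
  ]
}}

```text
time: 9.5
ee_pos: [0.5891, -0.2183, 0.0779]
tcp_rot: [-12.0, 89.2, -10.2]
wrist_force: [-5.4, 3.4, 15.3]
opening: 0.0
```

Call:
{"op": "apply_moves", "data": {
  "commands": [
    [-0.02, 0, 0, 0, -1],
    [-0.06, 0, 0, 0, -1],
    [-0.1, 0, 0, 0, -1],
    [-0.12, 0, -0.05, 0, -1],
    [-0.12, 0, -0.1, 0, -1],
    [-0.12, 0, -0.12, 0, -1],
    [-0.12, 0, -0.12, 0, -1],
    [-0.12, 0, -0.12, 0, -1]
  ]
}}

```text
time: 10.3
ee_pos: [0.4678, -0.2221, 0.1967]
tcp_rot: [-13.2, 89.2, -11.5]
wrist_force: [0.6, -0.0, -0.4]
opening: -0.0
```

```bash
python3 - <<'E'
from h import *
snap('pics/j.png')
for n in("scene","top"):
    c=cams.camera(n)
    for r in (0,.008,.016,.018,.019,.022):
        print(n,r,[round(float(world(c,*pix(c,[.5875+r*np.cos(a),-.2189+r*np.sin(a),.084 if r<.013 else .075]))[2]),4) for a in np.arange(6)*np.pi/3])
E
```

```text
10.3 [ 0.4678 -0.2221  0.1967] [ 0.61 -0.01 -0.38]
scene 0 [0.0838, 0.0838, 0.0838, 0.0838, 0.0838, 0.0838]
scene 0.008 [0.0884, 0.0853, 0.0869, 0.0872, 0.0839, 0.0838]
scene 0.016 [0.0723, 0.075, 0.073, 0.0846, 0.0829, 0.0761]
scene 0.018 [0.0773, 0.0744, 0.0761, 0.0808, 0.0836, 0.0733]
scene 0.019 [0.0755, 0.074, 0.0761, 0.0755, 0.073, 0.0733]
scene 0.022 [0.0743, 0.0693, 0.0686, 0.0768, 0.0622, 0.0614]
top 0 [0.0835, 0.0835, 0.0835, 0.0835, 0.0835, 0.0835]
top 0.008 [0.0842, 0.0874, 0.0853, 0.0846, 0.0816, 0.0832]
top 0.016 [0.0722, 0.0725, 0.0743, 0.076, 0.0827, 0.0771]
top 0.018 [0.0752, 0.0747, 0.0706, 0.0715, 0.0747, 0.0759]
top 0.019 [0.0754, 0.0747, 0.0749, 0.0713, 0.0723, 0.076]
top 0.022 [0.0619, 0.0619, 0.0663, 0.0715, 0.0766, 0.0636]
```

View pics/j.png

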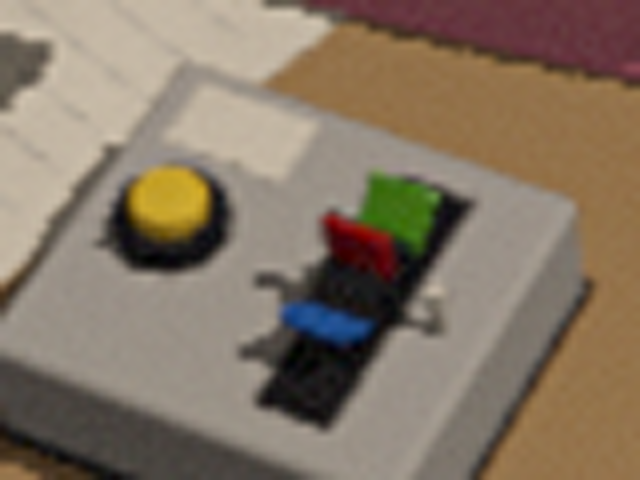

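The press met a rigid stop at z = 0.078, 6 mm below the button top and above the housing rim (about 0.075), so the button was fully down. Red is still upright and nothing is touching. Handing in.

```bash
python3 -c "from h import *;print(bot.job_done())"
```

```text
the job is handed in; nothing more can be done
None
```

The job is handed in. The dark red mooncake was on the mat, so I flicked the grey tagger's wheel two clicks, from grey to blue to dark red. I then pressed the yellow button once; the interface gives no verdict.

- **Wheel:** the last picture shows the red tooth upright beside the pointer, with green next and not run past.
- **Button:** the fingertip stopped dead at z ≈ 0.078 m, about 6 mm below the button's resting top. The force was about 15 N, against roughly 4 N for the spring alone. The black housing's rim measured about 0.075 m, so the stop was the button and not the housing. It came back up afterwards.
- **Clear of everything:** the arm ended raised to about 0.20 m with no contact force, at about 10 s of the 61 s allowed.

No check failed. I took no closing picture of the other objects; the only contact forces I read were at the wheel and the button.

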